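# Open the green specimen case and lay its lid back

## Task

Open the case with the green lid: take its green grip bar, swing the lid up and over past upright, and lower it gently until it lies fully back on the black rest rail behind the case, then let go. Do not let the lid fall onto the rail, and leave the case with the red lid shut.

Things in the scene. Friction and masses are not known exactly. Their poses are not given: they have to be found in the camera images.
- green_bar (a point): Centre of the green lid's grip bar: round, 12 mm thick, parallel to the hinge, 155 mm from it, between two thin steel arms (84 mm clear), 57 mm beyond the lid's free edge with open space between. Lid shut: bar level, 79 mm above the table, free below. It may turn in a grip. Lid: green frame, clear window, 180 mm along the hinge x 95 mm, 8 mm thick; about 0.25 kg with bar.
- green_hinge (a point): Middle of the green case's hinge line, 75 mm above the table; case fixed (grey box 180 x 98 x 74 mm). x axis along the hinge, z up. Shut lid and bar lie to -y; it opens over to +y, where a black rest rail stands 64 mm from the hinge, 107 mm above the table. Case turned up to 0.4 rad from the world axes, on the robot's left or right; the red case takes the other side.
- green_lid (a joint): Green lid's angle q, rad: 0 shut, 1.57 upright, 2.5 on its rest rail (its stop). Bar centre from the hinge, mm, in the hinge's axes: y = -155 cos q + 4 sin q, z = 155 sin q + 4 cos q. Light hinge: the lid falls freely either way from upright if let go.
- red_lid (a joint): Lid angle of the other case, alike but with red frame and red bar: 0 shut. It must stay shut.

How it is judged:
By the outcome, as a careful person would: the job done as asked, in the order asked, and still so for the second after the job is handed in, with the robot touching nothing.
It also fails if it takes over 42 s, if anything falls off the work surface, if the arm or the gripper's body presses on something with over 40 N, if the wrist force passes 120 N, or if a joint passes its speed limit or range.

## Robot

A 6-joint arm with a two-finger parallel gripper is mounted at the origin on the work surface. World frame = base frame: x ahead of the robot, y to its left, z up, the work surface at z = 0. Lengths are in m, angles in degrees, forces in N, time in s.
With the tool pointing down it reaches from about 0.25 to 0.725 m from the base axis. Payload 9.7 kg.
Tool frame: the origin (TCP) lies on the centre line of the jaws, within the pads' length; the fingertips stand tip_reach ahead of it and the grasp point (between the pads) lies 2 mm behind it (tip_reach is the distance from the TCP to the fingertips, in m); z points along the fingers, y is the direction in which the jaws open and shut (so a half turn about z gives the same grasp; the last joint's range is limited). The gripper opens to 85 mm and grips with 20 to 120 N. Pads are 22 mm wide; open, the fingers measure 114 mm over their backs; the gripper's body (76 mm by 85 mm) begins 54 mm behind the grasp point. The pads swing forward as they close: fully open they stand 13 mm farther back than shut.
Start: joints at [-63.369, 4.979, 10.078, 95.1, 0, 90], TCP at [0.247, -0.492, 0.248] pointing down, gripper open.
Joint ranges: [-179.16, 179.16], [-48.56, 103.87], [-65.8, 70.77], [-126.05, 130.52], [-82.76, 87.17], [-180, 180]. Speed limits (degrees/s): [127.2, 127.2, 147.25, 180, 180, 180].

## Interface

Orientations are given as [roll, pitch, yaw] about the fixed x, y, z axes, in that order (R = Rz(yaw) Ry(pitch) Rx(roll)).
In Python, from workcell import get_obs, camera, calibration, job_done, tip_reach gives the robot as it stands.
- The arm moves only by the tool apply_moves, never from a script. Its argument "rows" is a list of rows, each a list of 7 numbers: the shift along the world's x, y, z in mm, then the turn, a rotation vector about the world's x, y, z in degrees, then the closure, from 0 (fully open) to 1 (shut). A call has 1 to 20 rows; each row shifts and turns the commanded pose from where the row before left it; what a row does not reach is not made up. A row lasts 1/8 s, in which the tool goes at most 62.5 mm and 10.7 degrees, less where a joint would pass 70% of its speed; a pose out of reach is approached as far as the arm can. A call with a gripper value outside its range is refused whole. The fingers move at their own pace and stop on an object; "grip_force" is the grip in N (left out, the last holds). Time passes only in rows, so rows that do not move let the fingers close. It gives the time, the measured TCP pose, the force and the opening at its end, in the units of the state.
- get_obs(): the state, without advancing time (a new reading comes with each control period).
- camera(name): name is "side" or "top"; returns the picture (384x512x3 uint8, red, green, blue); there is no depth.
- calibration(name): a dict with "intrinsics" (3x3 intrinsics, pixels), "T" (4x4, takes a point from camera to world coordinates). Camera axes: x right, y down, z forward; pixel columns grow to the right and rows downward; lengths in m; the calibration is good to about 2 mm. A picture is of the moment at which its call begins. calibration takes no time and is no camera call.
- job_done(): hands the job in, once; it reports no verdict.
The state is a dict: "time": time; "q": joint angles; "qd": joint speeds; "joint_efforts": joint torques, N m; "ee_pos": TCP position; "tcp_rot": TCP orientation; "wrist_force": force on the tool from outside, world axes, zero at the start; "torque": the same for the moment, N m; "opening": finger opening in m.
Only numpy, scipy, OpenCV 4.12 (cv2) and the standard library are available. Lean on these libraries where they do the work, as an engineer would, in place of code of your own. Each camera call takes 0.05 s, during which the arm holds its last target.

## Working session

There is one attempt and no reset: what is moved stays moved. The work goes in short steps, Python scripts to look and compute and a tool call to move; the robot and the scene stay as the last step left them, time stands still between calls to the robot, and variables do not carry over. Pictures are saved under pics/ and viewed, and the job is handed in when it is done.

Besides the shell and the picture viewer there is one more tool, called after ">>>" as name([rows], argument=value, ...), one row to a line, values as JSON. apply_moves: Moves the arm, as the interface text tells. Its arguments: {"type":"object","properties":{"rows":{"type":"array","items":{"type":"array","items":{"type":"number"}}},"grip_force":{"type":"number"}},"required":["rows"]}

```bash
ls; mkdir -p pics; python3 - <<'E'
from workcell import *
import cv2
print(get_obs(), tip_reach)
for n in("side","top"):
    c=calibration(n); print(n,c)
    cv2.imwrite(f"pics/{n}0.png",cv2.cvtColor(camera(n),cv2.COLOR_RGB2BGR))
E
```

```text
pics
{'time': 0.0, 'q': array([-6.33684319e+01,  5.00903816e+00,  1.00323712e+01,  9.50981027e+01,
        1.95608297e-03,  8.99998299e+01]), 'qd': array([-0.03261982,  0.02447306,  0.10060926, -0.00732143, -0.01704302,
        0.04370582]), 'joint_efforts': array([ 9.26453286e-04, -5.20389783e+01,  4.64802575e+01,  1.62798178e-02,
        1.09761070e-04, -3.70775172e-05]), 'ee_pos': array([ 0.24645179, -0.4914559 ,  0.24758417]), 'tcp_rot': array([-1.79925230e+02, -1.95630325e-03,  2.66317356e+01]), 'wrist_force': array([-0.28608363,  0.10963099,  0.08421186]), 'torque': array([-0.02454558,  0.0365538 , -0.00330935]), 'opening': 0.0854035408397709} 0.017
side {'intrinsics': array([[357.10345366,   0.        , 254.58994147],
       [  0.        , 357.10345366, 190.50222854],
       [  0.        ,   0.        ,   1.        ]]), 'T': array([[ 0.99646055, -0.06818174,  0.04916931,  0.47026689],
       [-0.08392124, -0.77307   ,  0.62874478, -0.56404209],
       [-0.00485759, -0.63064572, -0.77605565,  0.70339896],
       [ 0.        ,  0.        ,  0.        ,  1.        ]])}
top {'intrinsics': array([[403.0972079 ,   0.        , 252.58893912],
       [  0.        , 403.0972079 , 190.71379484],
       [  0.        ,   0.        ,   1.        ]]), 'T': array([[ 0.01722828, -0.97604673,  0.21687778,  0.2812518 ],
       [-0.99984998, -0.01720585,  0.00199181, -0.07968122],
       [ 0.00178746, -0.21687956, -0.97619673,  1.13450163],
       [ 0.        ,  0.        ,  0.        ,  1.        ]])}
```

View pics/side0.png

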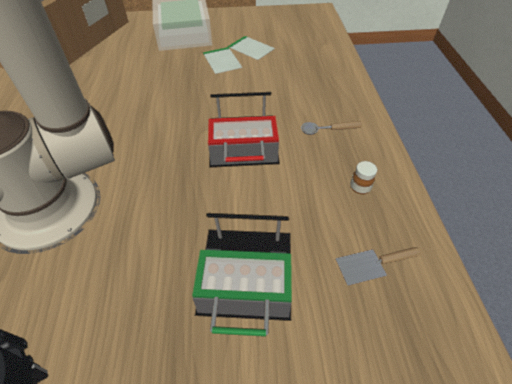

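View pics/top0.png

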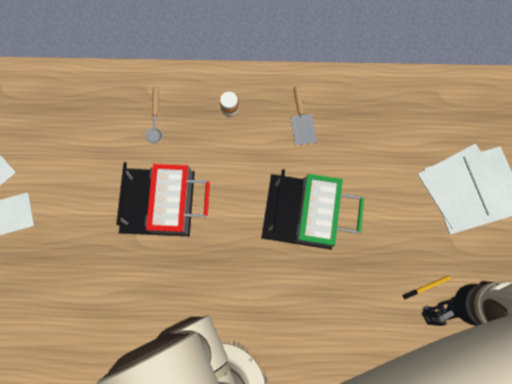

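The side view shows the green case nearest the camera (lid about 245,280, bar about 240,331). In the top view its lid is at about (321,210) and its bar at about (361,215). I'll enlarge these areas.

```bash
python3 - <<'E'
import cv2
a=cv2.imread("pics/side0.png")[200:350,180:310]; cv2.imwrite("pics/s1.png",cv2.resize(a,None,fx=4,fy=4,interpolation=cv2.INTER_CUBIC)[:600])
a=cv2.imread("pics/top0.png")[160:260,255:385]; cv2.imwrite("pics/t1.png",cv2.resize(a,None,fx=6,fy=6,interpolation=cv2.INTER_CUBIC)[:600])
E
```

```text
(no output)
```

View pics/s1.png

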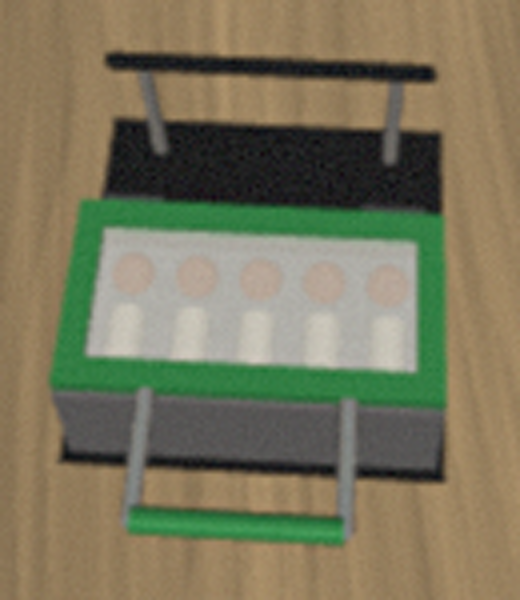

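View pics/t1.png

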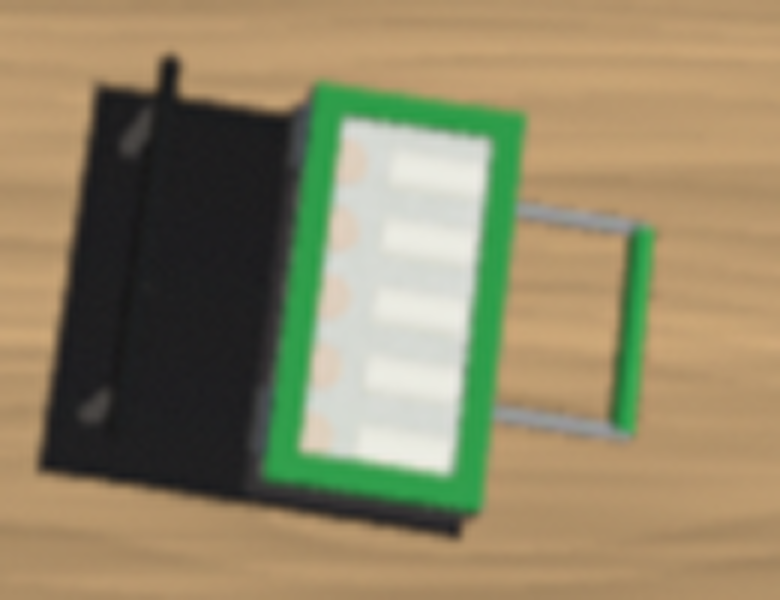

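```bash
cat > h.py <<'E'
import numpy as np
from workcell import *
def ray(n,p):
    c=calibration(n);d=np.linalg.inv(c["intrinsics"])@[p[0],p[1],1];T=c["T"];return T[:3,3],T[:3,:3]@d
def onz(n,p,z):
    o,d=ray(n,p);return o+d*(z-o[2])/d[2]
def tri(ps,pt):
    A=[];b=[]
    for n,p in(("side",ps),("top",pt)):
        o,d=ray(n,p);d=d/np.linalg.norm(d);P=np.eye(3)-np.outer(d,d);A.append(P);b.append(P@o)
    return np.linalg.lstsq(np.vstack(A),np.hstack(b),rcond=None)[0]
E
python3 - <<'E'
from h import *
np.set_printoptions(precision=4,suppress=True)
S=lambda x,y:(180+x/4-.4,200+y/4-.4); Tp=lambda x,y:(255+x/6-.4,160+y/6-.4)
bs=[S(130,518),S(345,532)]; bt=[Tp(645,228),Tp(624,432)]
# image-left in side = -x world? world x right in side ; in top, up = +x
bt=[bt[1],bt[0]]
ls=[S(82,202),S(445,212),S(445,403),S(53,385)]
lt=[Tp(263,478),Tp(318,83),Tp(525,115),Tp(480,512)]
for nm,s,t,z in(("bar",bs,bt,.079),("lid",ls,lt,.083)):
  a=np.array([onz("side",p,z) for p in s]);b=np.array([onz("top",p,z) for p in t]);c=np.array([tri(p,q) for p,q in zip(s,t)])
  print(nm);print(a);print(b);print(c)
  for k in(a,b,c):
    m=k.mean(0); 
    if nm=="bar": print(m,np.linalg.norm(k[1]-k[0]),np.degrees(np.arctan2(*(k[1]-k[0])[1::-1])))
    else: print(m,[np.linalg.norm(k[i]-k[(i+1)%4]) for i in range(4)],[np.degrees(np.arctan2(*(k[i]-k[j])[1::-1])) for i,j in((1,0),(2,3),(0,3),(1,2))])
E
```

```text
bar
[[ 0.4116 -0.3568  0.079 ]
 [ 0.5028 -0.3704  0.079 ]]
[[ 0.4107 -0.3576  0.079 ]
 [ 0.5021 -0.3706  0.079 ]]
[[ 0.4112 -0.3572  0.0798]
 [ 0.5024 -0.3705  0.0789]]
[ 0.4572 -0.3636  0.079 ] 0.09218322098352179 -8.53387799593839
[ 0.4564 -0.3641  0.079 ] 0.09222298126069758 -8.095476172928443
[ 0.4568 -0.3639  0.0794] 0.09222582279295222 -8.301255475017003
lid
[[ 0.3898 -0.2029  0.083 ]
 [ 0.5672 -0.224   0.083 ]
 [ 0.553  -0.3196  0.083 ]
 [ 0.3778 -0.2961  0.083 ]]
[[ 0.3875 -0.1991  0.083 ]
 [ 0.5652 -0.2251  0.083 ]
 [ 0.552  -0.3178  0.083 ]
 [ 0.3745 -0.2929  0.083 ]]
[[ 0.3886 -0.1996  0.077 ]
 [ 0.566  -0.2249  0.0841]
 [ 0.5531 -0.3185  0.0799]
 [ 0.376  -0.2938  0.0768]]
[ 0.4719 -0.2606  0.083 ] [np.float64(0.17869380548019978), np.float64(0.09668238547204633), np.float64(0.1767090105527164), np.float64(0.09389735990155056)] [np.float64(-6.755626250963789), np.float64(-7.645922759182413), np.float64(82.69664821709598), np.float64(81.52330676678342)]
[ 0.4698 -0.2587  0.083 ] [np.float64(0.17962267383736008), np.float64(0.09360011987420645), np.float64(0.17930686994805559), np.float64(0.09467167793726253)] [np.float64(-8.34085602517983), np.float64(-7.9990230807208045), np.float64(82.0804900246994), np.float64(81.89004289538137)]
[ 0.4709 -0.2592  0.0795] [np.float64(0.17937776272017866), np.float64(0.09457564113029454), np.float64(0.1788784559685135), np.float64(0.09497566964939666)] [np.float64(-8.094219676736298), np.float64(-7.937772275239787), np.float64(82.38046847905935), np.float64(82.14749807509143)]
```

>>> apply_moves([
  [15,9,0,0,0,10,0.5],
])

```text
time: 0.22
ee_pos: [0.2611, -0.4828, 0.2478]
tcp_rot: [-179.9, -0.0, 36.7]
wrist_force: [-0.3, 0.3, 1.0]
opening: 0.0697
```

```bash
python3 - <<'E'
from h import *
o=get_obs();print(o['q'],o['ee_pos'],o['tcp_rot'],o['opening'])
E
```

```text
[-6.15918913e+01  4.86019614e+00  9.89315475e+00  9.50855632e+01
 -7.48637028e-03  8.16686884e+01] [ 0.26108245 -0.48277221  0.24776416] [-1.79946866e+02 -2.14875008e-04  3.67394237e+01] 0.06968722063162025
```

>>> apply_moves([
  [15,9,-5,0,0,10.4,0.5],
  [15,9,-5,0,0,10.4,0.5],
  [15,9,-5,0,0,10.4,0.5],
  [15,9,-5,0,0,10.4,0.5],
  [15,9,-5,0,0,10.4,0.5],
  [15,9,-5,0,0,10.4,0.5],
  [15,9,-5,0,0,10.4,0.5],
  [15,9,-5,0,0,10.4,0.5],
  [15,9,-5,0,0,10.4,0.5],
  [15,9,-5,0,0,10.4,0.5],
  [15,9,-5,0,0,10.4,0.5],
  [15,9,-5,0,0,10.4,0.5],
  [15,9,-5,0,0,10.4,0.5],
  [0,0,0,0,0,0,0.5],
  [0,0,0,0,0,0,0.5],
])

```text
time: 2.1
ee_pos: [0.4561, -0.3658, 0.1833]
tcp_rot: [-180.0, -0.0, 171.6]
wrist_force: [-0.0, -0.9, 1.0]
opening: 0.0428
```

```bash
python3 - <<'E'
from h import *
import cv2
o=get_obs();print(o['q'],o['ee_pos'],o['tcp_rot'],o['opening'])
for n in("side","top"): cv2.imwrite(f"pics/{n}2.png",cv2.cvtColor(camera(n),cv2.COLOR_RGB2BGR))
a=cv2.imread("pics/side2.png")[180:380,150:350]; cv2.imwrite("pics/s2.png",cv2.resize(a,None,fx=3,fy=3,interpolation=cv2.INTER_CUBIC)[:600])
E
```

```text
[-3.87255042e+01  8.93012467e+00  7.21520968e+00  8.83056283e+01
 -1.26294495e-02 -3.03324025e+01] [ 0.45612744 -0.36583618  0.18326573] [-1.79999474e+02 -2.41091576e-02  1.71606900e+02] 0.04283937647735706
```

View pics/s2.png

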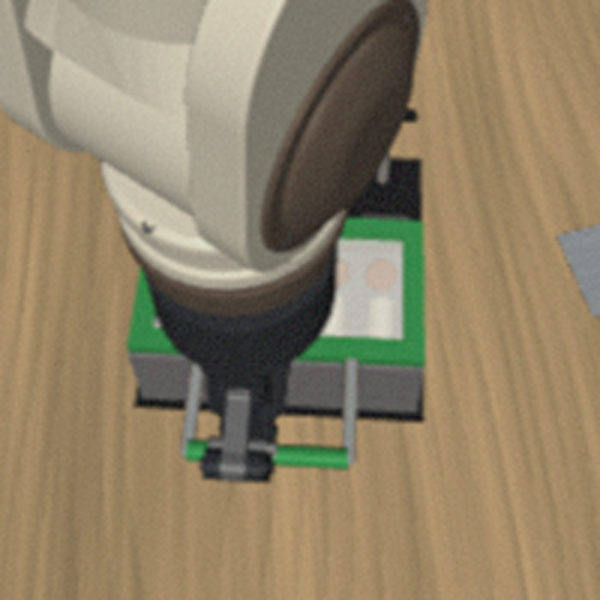

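View pics/top2.png

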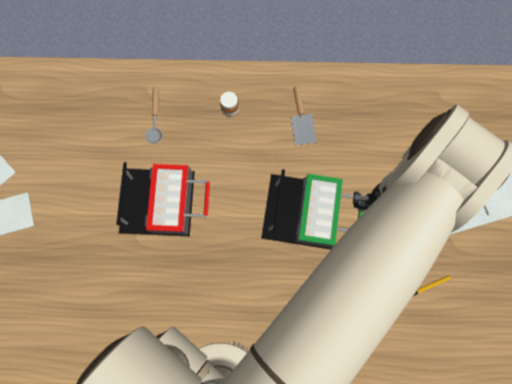

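The gripper is above the bar and in line with it: closed axis along the hinge normal, bar ends at about (187,450) and (350,458) in the crop. I'll descend.

>>> apply_moves([
  [1,2,-12,0,0,0.3,0.5],
  [0,0,-12,0,0,0,0.5],
  [0,0,-12,0,0,0,0.5],
  [0,0,-12,0,0,0,0.5],
  [0,0,-12,0,0,0,0.5],
  [0,0,-12,0,0,0,0.5],
  [0,0,-12,0,0,0,0.5],
  [0,0,-12,0,0,0,0.5],
  [0,0,-6,0,0,0,0.5],
  [0,0,-4,0,0,0,0.5],
  [0,0,0,0,0,0,0.5],
  [0,0,0,0,0,0,0.5],
])

```text
time: 3.7
ee_pos: [0.4577, -0.3638, 0.0777]
tcp_rot: [-180.0, 0.0, 172.1]
wrist_force: [-0.8, -0.1, -0.3]
opening: 0.0426
```

```bash
python3 - <<'E'
from h import *
import cv2
cv2.imwrite(f"pics/side3.png",cv2.cvtColor(camera("side"),cv2.COLOR_RGB2BGR))
a=cv2.imread("pics/side3.png")[230:380,180:330]; cv2.imwrite("pics/s3.png",cv2.resize(a,None,fx=4,fy=4,interpolation=cv2.INTER_CUBIC)[:600])
E
```

```text
(no output)
```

View pics/s3.png

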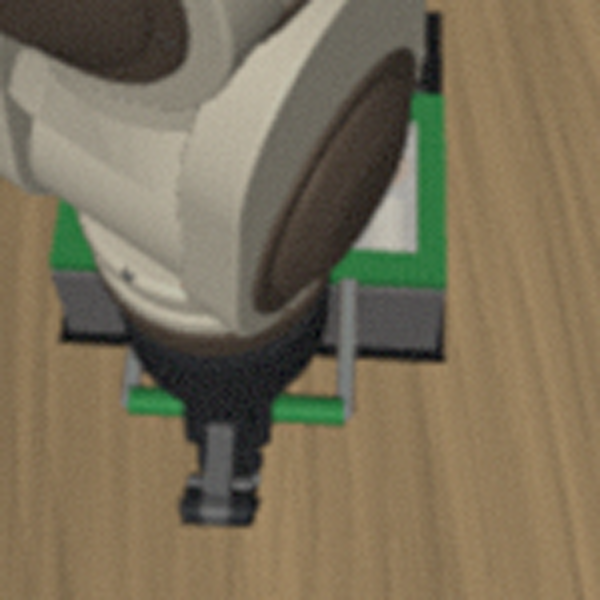

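The fingers straddle the bar, which runs from (130,400) to (345,410) in the crop. Close gently.

>>> apply_moves([
  [0,0,0,0,0,0,0.7],
  [0,0,0,0,0,0,0.8],
  [0,0,0,0,0,0,0.9],
  [0,0,0,0,0,0,1],
  [0,0,0,0,0,0,1],
  [0,0,0,0,0,0,1],
  [0,0,0,0,0,0,1],
], grip_force=30)

```text
time: 4.62
ee_pos: [0.4576, -0.3637, 0.0774]
tcp_rot: [-180.0, 0.0, 172.1]
wrist_force: [-0.5, 1.7, 3.2]
opening: 0.0109
```

```bash
python3 - <<'E'
from h import *
q=np.radians(np.concatenate([[0,1,2.5,4.5],np.arange(7.5,130,3),[132,134,136,137.5,139,140,141]]))
y=-155*np.cos(q)+4*np.sin(q); z=155*np.sin(q)+4*np.cos(q)
P=np.c_[.139*y,.990*y,z];P=np.round(2*(P-P[0]))/2
D=np.diff(P,axis=0)
print(len(D))
for i in range(0,len(D),12): print(np.degrees(q[min(i+12,len(D))]),P[min(i+12,len(D))],"\n",[[float(v) for v in r]+[0,0,0,1] for r in D[i:i+12]])
E
```

```text
51
31.5 [ 3.5 24.5 80.5] 
 [[0.0, 0.0, 2.5, 0, 0, 0, 1], [0.0, 0.5, 4.5, 0, 0, 0, 1], [0.0, 0.5, 5.0, 0, 0, 0, 1], [0.5, 1.0, 8.0, 0, 0, 0, 1], [0.0, 1.5, 8.0, 0, 0, 0, 1], [0.0, 1.5, 8.0, 0, 0, 0, 1], [0.5, 2.5, 8.0, 0, 0, 0, 1], [0.5, 2.5, 7.5, 0, 0, 0, 1], [0.5, 3.0, 7.5, 0, 0, 0, 1], [0.5, 3.5, 7.5, 0, 0, 0, 1], [0.5, 4.0, 7.0, 0, 0, 0, 1], [0.5, 4.0, 7.0, 0, 0, 0, 1]]
67.5 [ 14.   98.5 140.5] 
 [[0.5, 4.5, 6.5, 0, 0, 0, 1], [1.0, 5.0, 6.5, 0, 0, 0, 1], [0.5, 5.5, 6.0, 0, 0, 0, 1], [1.0, 5.5, 6.0, 0, 0, 0, 1], [0.5, 5.5, 5.5, 0, 0, 0, 1], [1.0, 6.5, 5.5, 0, 0, 0, 1], [1.0, 6.0, 5.0, 0, 0, 0, 1], [1.0, 7.0, 4.5, 0, 0, 0, 1], [1.0, 6.5, 4.0, 0, 0, 0, 1], [1.0, 7.0, 4.0, 0, 0, 0, 1], [1.0, 7.5, 3.5, 0, 0, 0, 1], [1.0, 7.5, 3.0, 0, 0, 0, 1]]
103.5 [ 27. 193. 146.] 
 [[1.0, 7.5, 3.0, 0, 0, 0, 1], [1.0, 7.5, 2.5, 0, 0, 0, 1], [1.0, 8.0, 1.5, 0, 0, 0, 1], [1.0, 8.0, 1.5, 0, 0, 0, 1], [1.5, 8.0, 1.0, 0, 0, 0, 1], [1.0, 8.0, 1.0, 0, 0, 0, 1], [1.0, 8.0, 0.0, 0, 0, 0, 1], [1.0, 8.0, 0.0, 0, 0, 0, 1], [1.5, 8.0, -1.0, 0, 0, 0, 1], [1.0, 8.0, -1.0, 0, 0, 0, 1], [1.0, 8.0, -1.5, 0, 0, 0, 1], [1.0, 7.5, -1.5, 0, 0, 0, 1]]
137.5 [ 38.  269.5  98. ] 
 [[1.0, 8.0, -2.5, 0, 0, 0, 1], [1.5, 7.5, -2.5, 0, 0, 0, 1], [1.0, 7.5, -3.5, 0, 0, 0, 1], [1.0, 7.0, -3.5, 0, 0, 0, 1], [1.0, 7.0, -3.5, 0, 0, 0, 1], [1.0, 7.0, -4.5, 0, 0, 0, 1], [0.5, 6.5, -4.5, 0, 0, 0, 1], [1.0, 6.5, -5.0, 0, 0, 0, 1], [1.5, 9.0, -8.0, 0, 0, 0, 1], [0.5, 4.0, -4.0, 0, 0, 0, 1], [0.5, 3.5, -3.5, 0, 0, 0, 1], [0.5, 3.0, -3.0, 0, 0, 0, 1]]
141.0 [ 38.5 275.   90.5] 
 [[0.0, 2.5, -3.5, 0, 0, 0, 1], [0.5, 1.5, -2.0, 0, 0, 0, 1], [0.0, 1.5, -2.0, 0, 0, 0, 1]]
```

>>> apply_moves([
  [0.0,0.0,2.5,0,0,0,1],
  [0.0,0.5,4.5,0,0,0,1],
  [0.0,0.5,5.0,0,0,0,1],
  [0.5,1.0,8.0,0,0,0,1],
  [0.0,1.5,8.0,0,0,0,1],
  [0.0,1.5,8.0,0,0,0,1],
  [0.5,2.5,8.0,0,0,0,1],
  [0.5,2.5,7.5,0,0,0,1],
  [0.5,3.0,7.5,0,0,0,1],
  [0.5,3.5,7.5,0,0,0,1],
  [0.5,4.0,7.0,0,0,0,1],
  [0.5,4.0,7.0,0,0,0,1],
])

```text
time: 6.12
ee_pos: [0.4609, -0.3399, 0.1591]
tcp_rot: [-179.9, 0.0, 172.1]
wrist_force: [-0.2, -7.8, 1.9]
opening: 0.0106
```

```bash
python3 - <<'E'
from h import *
import cv2
cv2.imwrite(f"pics/side4.png",cv2.cvtColor(camera("side"),cv2.COLOR_RGB2BGR))
o=get_obs();print(o['q'],o['wrist_force'],o['opening'])
E
```

```text
[-3.63233419e+01  7.05530638e+00  2.56427914e+00  8.53927114e+01
 -7.36957260e-02 -2.84326166e+01] [-2.1438584  -6.28228339  2.82734763] 0.010780233079268207
```

View pics/side4.png

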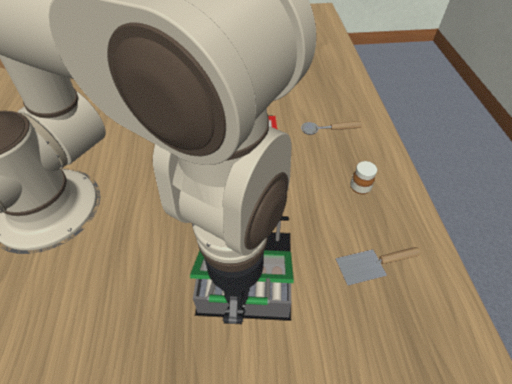

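The lid is rising with the gripper (open case contents visible near (243,285)) and the forces are small. I'll carry on.

>>> apply_moves([
  [0.5,4.5,6.5,0,0,0,1],
  [1.0,5.0,6.5,0,0,0,1],
  [0.5,5.5,6.0,0,0,0,1],
  [1.0,5.5,6.0,0,0,0,1],
  [0.5,5.5,5.5,0,0,0,1],
  [1.0,6.5,5.5,0,0,0,1],
  [1.0,6.0,5.0,0,0,0,1],
  [1.0,7.0,4.5,0,0,0,1],
  [1.0,6.5,4.0,0,0,0,1],
  [1.0,7.0,4.0,0,0,0,1],
  [1.0,7.5,3.5,0,0,0,1],
  [1.0,7.5,3.0,0,0,0,1],
])

```text
time: 7.68
ee_pos: [0.4714, -0.2662, 0.221]
tcp_rot: [-179.8, 0.2, 172.1]
wrist_force: [-3.6, -8.1, 15.5]
opening: 0.0113
```

>>> apply_moves([
  [0,0,1.5,0,0,0,1],
  [0,0,1.5,0,0,0,1],
  [0,0,0,0,0,0,1],
])

```text
time: 8.05
ee_pos: [0.4715, -0.2653, 0.2214]
tcp_rot: [-180.0, 0.0, 172.1]
wrist_force: [-0.7, -4.3, 6.3]
opening: 0.0109
```

```bash
python3 - <<'E'
from h import *
import cv2
o=get_obs();print(o['ee_pos'],o['wrist_force'],o['torque'],o['opening'])
for n in("side","top"): cv2.imwrite(f"pics/{n}5.png",cv2.cvtColor(camera(n),cv2.COLOR_RGB2BGR))
a=cv2.imread("pics/side5.png")[180:350,160:330]; cv2.imwrite("pics/s5.png",cv2.resize(a,None,fx=3.5,fy=3.5,interpolation=cv2.INTER_CUBIC)[:600])
E
```

```text
[ 0.4714938  -0.26532192  0.22143804] [-0.74687071 -4.25024507  6.28586519] [-1.11609361  0.24237562  0.05224874] 0.010915224520822036
```

View pics/s5.png

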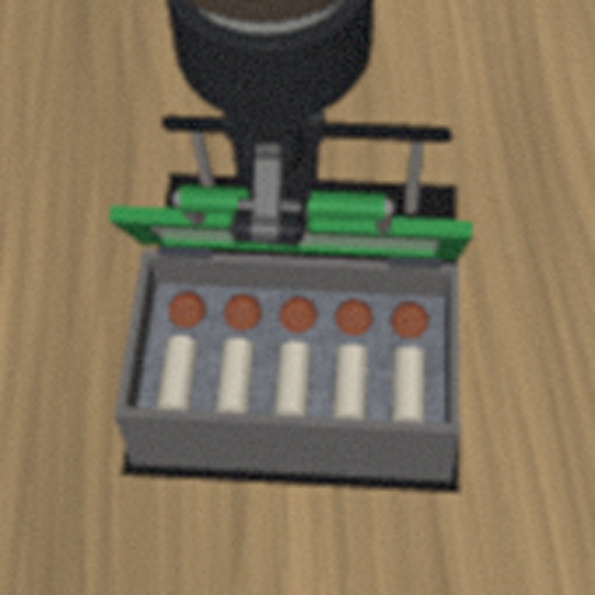

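View pics/top5.png

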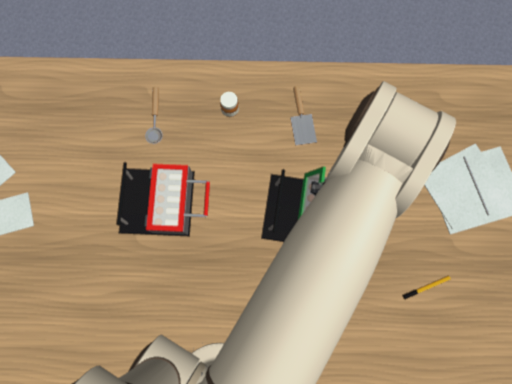

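The lid stands at about 67° and is held squarely. The force dropped to 6 N with the small upward correction, so I'll continue over the top.

>>> apply_moves([
  [1.0,7.5,3.0,0,0,0,1],
  [1.0,7.5,2.5,0,0,0,1],
  [1.0,8.0,1.5,0,0,0,1],
  [1.0,8.0,1.5,0,0,0,1],
  [1.5,8.0,1.0,0,0,0,1],
  [1.0,8.0,1.0,0,0,0,1],
])

```text
time: 8.9
ee_pos: [0.4781, -0.2174, 0.2311]
tcp_rot: [180.0, -0.0, 172.1]
wrist_force: [1.8, -1.5, -2.0]
opening: 0.0111
```

>>> apply_moves([
  [1.0,8.0,0.0,0,0,0,1],
  [1.0,8.0,0.0,0,0,0,1],
  [1.5,8.0,-1.0,0,0,0,1],
  [1.0,8.0,-1.0,0,0,0,1],
  [1.0,8.0,-1.5,0,0,0,1],
  [1.0,7.5,-1.5,0,0,0,1],
])

```text
time: 9.65
ee_pos: [0.4846, -0.1701, 0.2261]
tcp_rot: [180.0, -0.0, 172.1]
wrist_force: [2.9, -2.0, -0.9]
opening: 0.011
```

Forces stay around 3 N. Next is the lowering.

>>> apply_moves([
  [1.0,8.0,-2.5,0,0,0,1],
  [1.5,7.5,-2.5,0,0,0,1],
  [1.0,7.5,-3.5,0,0,0,1],
  [1.0,7.0,-3.5,0,0,0,1],
  [1.0,7.0,-3.5,0,0,0,1],
  [1.0,7.0,-4.5,0,0,0,1],
  [0.5,6.5,-4.5,0,0,0,1],
  [0.5,3.5,-2.5,0,0,0,1],
])

```text
time: 10.65
ee_pos: [0.4922, -0.1162, 0.199]
tcp_rot: [180.0, 0.0, 172.2]
wrist_force: [1.0, -0.2, 0.7]
opening: 0.0107
```

>>> apply_moves([
  [0.5,3,-2.5,0,0,0,1],
  [0.5,4.5,-4.0,0,0,0,1],
  [0.5,4.5,-4.0,0,0,0,1],
  [0.5,4.0,-4.0,0,0,0,1],
  [0.5,3.5,-3.5,0,0,0,1],
  [0.5,3.0,-3.0,0,0,0,1],
  [0,0,0,0,0,0,1],
])

```text
time: 11.52
ee_pos: [0.4952, -0.0941, 0.1779]
tcp_rot: [-180.0, 0.0, 172.1]
wrist_force: [3.5, -4.1, -1.1]
opening: 0.0106
```

```bash
python3 - <<'E'
from h import *
import cv2
o=get_obs();print(o['ee_pos'],o['wrist_force'],o['torque'],o['opening'],o['q'])
for n in("side","top"): cv2.imwrite(f"pics/{n}6.png",cv2.cvtColor(camera(n),cv2.COLOR_RGB2BGR))
a=cv2.imread("pics/side6.png")[130:330,150:350]; cv2.imwrite("pics/s6.png",cv2.resize(a,None,fx=3,fy=3,interpolation=cv2.INTER_CUBIC)[:600])
E
```

```text
[ 0.49519273 -0.09407061  0.17792627] [ 3.52396426 -4.08173941 -1.12645264] [-0.79345721 -0.76897927 -0.00880672] 0.010643107126949982 [-1.07494260e+01 -2.17459029e+00 -5.00597819e+00  8.71631392e+01
 -1.27007923e-02 -2.89046808e+00]
```

View pics/s6.png

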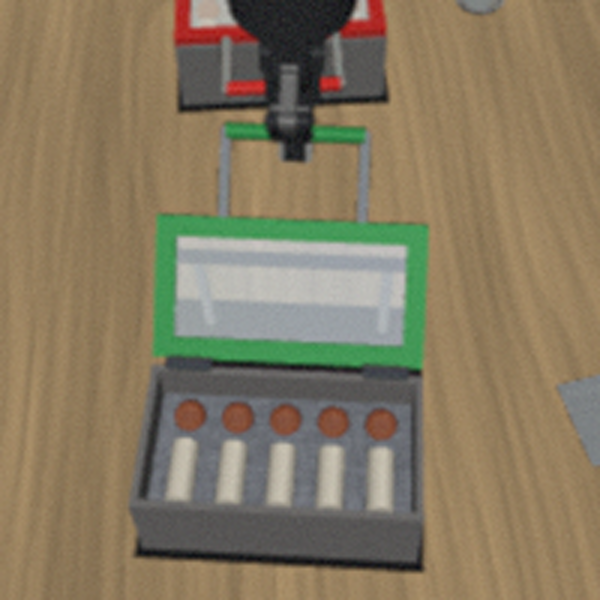

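About 6° remain above the rail. I'll lower in small steps and watch for contact.

>>> apply_moves([
  [0,1.5,-1.5,0,0,0,1],
  [0,1,-1.5,0,0,0,1],
  [0,1.5,-1.5,0,0,0,1],
  [0,1,-1.5,0,0,0,1],
  [0,1,-1.5,0,0,0,1],
  [0,0,0,0,0,0,1],
])

```text
time: 12.38
ee_pos: [0.496, -0.0883, 0.171]
tcp_rot: [180.0, 0.1, 172.1]
wrist_force: [7.8, -2.7, -0.9]
opening: 0.011
```

>>> apply_moves([
  [0,1,-1,0,0,0,1],
  [0,0.5,-1,0,0,0,1],
  [0,0,0,0,0,0,1],
])

```text
time: 12.75
ee_pos: [0.4961, -0.0869, 0.1692]
tcp_rot: [-180.0, 0.1, 172.1]
wrist_force: [8.1, -3.7, -1.0]
opening: 0.0111
```

>>> apply_moves([
  [0,0.5,-1,0,0,0,1],
  [0,0.5,-0.5,0,0,0,1],
  [0,0,0,0,0,0,1],
])

```text
time: 13.12
ee_pos: [0.4961, -0.0858, 0.1676]
tcp_rot: [-180.0, 0.2, 172.1]
wrist_force: [9.2, -4.0, -1.6]
opening: 0.0104
```

>>> apply_moves([
  [1,0.5,-1,0,0,0,1],
  [1,0.5,-0.5,0,0,0,1],
  [0,0,0,0,0,0,1],
])

```text
time: 13.5
ee_pos: [0.4965, -0.0848, 0.166]
tcp_rot: [-180.0, -0.1, 172.1]
wrist_force: [-2.8, -2.2, 4.6]
opening: 0.0105
```

>>> apply_moves([
  [0.5,0.5,-1,0,0,0,1],
  [0,0.5,-0.5,0,0,0,1],
  [0,0,0,0,0,0,1],
])

```text
time: 13.88
ee_pos: [0.4966, -0.0846, 0.1658]
tcp_rot: [-179.9, -0.0, 172.1]
wrist_force: [-8.1, -6.7, 15.8]
opening: 0.0108
```

>>> apply_moves([
  [0,0.5,-1,0,0,0,1],
  [0,0.5,-0.5,0,0,0,1],
  [0,0,0,0,0,0,1],
])

```text
time: 14.25
ee_pos: [0.4968, -0.0845, 0.1654]
tcp_rot: [-179.8, 0.1, 172.0]
wrist_force: [-11.8, -12.3, 22.4]
opening: 0.0106
```

The motion stops at z ≈ 0.1655 with force building up, so the lid is on the rail; a bar height of 0.1646 was expected. I'll take most of the load off and look before releasing.

>>> apply_moves([
  [-1,-0.5,1,0,0,0,1],
  [-0.5,-0.5,1,0,0,0,1],
  [0,0,0,0,0,0,1],
])

```text
time: 14.62
ee_pos: [0.4966, -0.0846, 0.1657]
tcp_rot: [-179.9, 0.1, 172.1]
wrist_force: [2.2, -8.0, 6.3]
opening: 0.0104
```

```bash
python3 - <<'E'
from h import *
import cv2
o=get_obs();print(o['ee_pos'],o['wrist_force'],o['torque'],o['opening'],o['q'])
for n in("side","top"): cv2.imwrite(f"pics/{n}7.png",cv2.cvtColor(camera(n),cv2.COLOR_RGB2BGR))
a=cv2.imread("pics/side7.png")[130:330,150:350]; cv2.imwrite("pics/s7.png",cv2.resize(a,None,fx=3,fy=3,interpolation=cv2.INTER_CUBIC)[:600])
E
```

```text
[ 0.49658331 -0.08462418  0.16568293] [ 2.15403368 -8.02224545  6.29304555] [-1.54606048 -0.37384997  0.10989713] 0.010435710651934325 [-9.61917875 -2.35763177 -6.53230027 85.69023912 -0.09746935 -1.71003827]
```

View pics/s7.png

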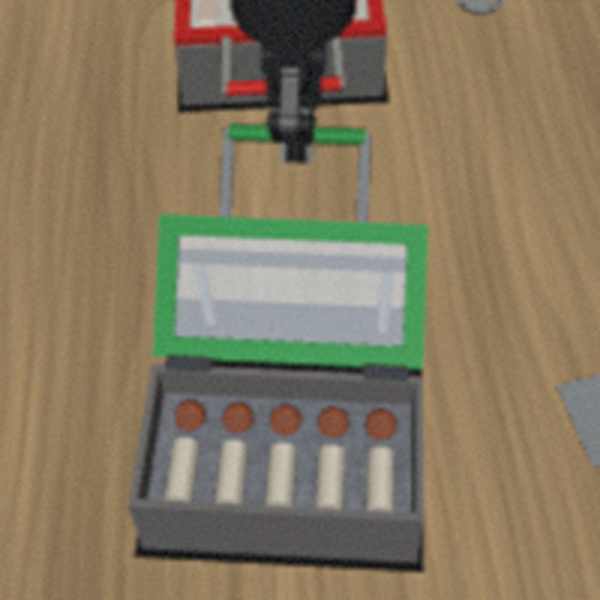

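The lid lies back: its rear edge is at y ≈ 225 in the crop, and the bar runs from (230,132) to (365,135). The remaining force is small. Now release and retreat straight up.

>>> apply_moves([
  [0,-0.5,0,0,0,0,0.85],
  [0,0,0,0,0,0,0.8],
  [0,0,0,0,0,0,0.7],
  [0,0,0,0,0,0,0.6],
  [0,0,0,0,0,0,0.5],
  [0,0,0,0,0,0,0.5],
  [0,0,0,0,0,0,0.5],
])

```text
time: 15.6
ee_pos: [0.496, -0.0841, 0.1648]
tcp_rot: [180.0, 0.0, 172.1]
wrist_force: [-0.3, -0.4, 0.5]
opening: 0.0428
```

>>> apply_moves([
  [0,0,4,0,0,0,0.5],
  [0,0,6,0,0,0,0.5],
  [0,0,8,0,0,0,0.5],
  [0,0,10,0,0,0,0.5],
  [0,0,12,0,0,0,0.5],
  [0,0,15,0,0,0,0.5],
  [0,0,15,0,0,0,0.5],
  [0,0,15,0,0,0,0.5],
  [0,0,10,0,0,0,0.5],
  [0,0,0,0,0,0,0.5],
])

```text
time: 16.85
ee_pos: [0.4963, -0.0842, 0.2605]
tcp_rot: [-180.0, 0.1, 172.1]
wrist_force: [-0.2, -0.6, 0.4]
opening: 0.0428
```

```bash
python3 - <<'E'
from h import *
import cv2
o=get_obs();print(o['ee_pos'],o['wrist_force'],o['opening'])
for n in("side","top"): cv2.imwrite(f"pics/{n}8.png",cv2.cvtColor(camera(n),cv2.COLOR_RGB2BGR))
a=cv2.imread("pics/side8.png")[90:290,150:350]; cv2.imwrite("pics/s8.png",cv2.resize(a,None,fx=3,fy=3,interpolation=cv2.INTER_CUBIC)[:600])
E
```

```text
[ 0.49633054 -0.08421839  0.26054646] [-0.22137498 -0.64508052  0.36365607] 0.042760655744547016
```

View pics/s8.png

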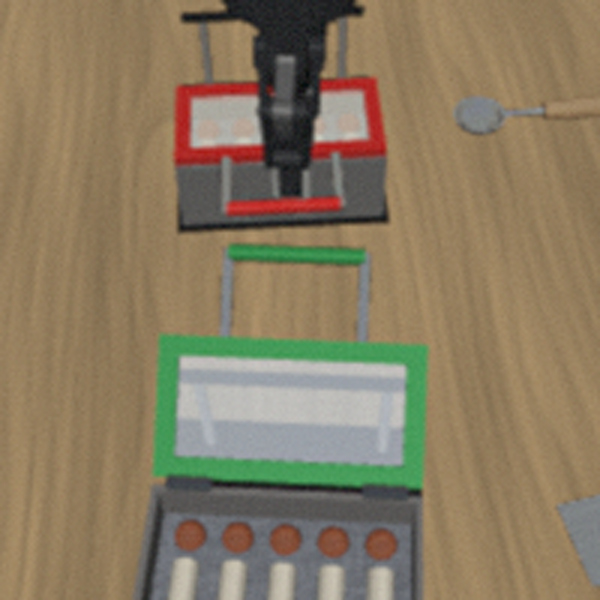

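View pics/top8.png

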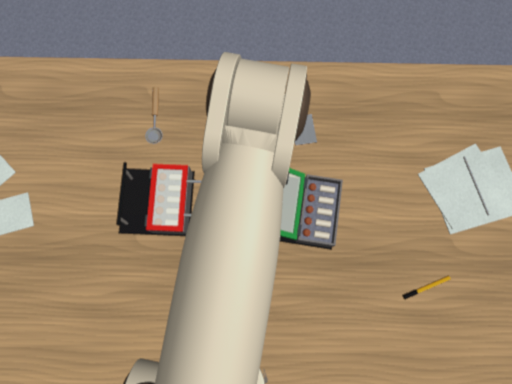

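The gripper is clear of the bar, the green lid lies back (bar at about (249,175) in the full side picture), and the red lid is shut. I'll do a quick angle check and then hand in.

```bash
python3 - <<'E'
from h import *
h=np.array([.478,-.2105,.075]);u=np.array([.139,.990,0])
p=(150+298/3-.3,90+254/3-.3)
o,d=ray("side",p)
best=[]
for q in np.linspace(2,2.6,121):
    b=h+u*(-.155*np.cos(q)+.004*np.sin(q))+[0,0,.155*np.sin(q)+.004*np.cos(q)]
    best.append((np.linalg.norm(np.cross(b-o,d/np.linalg.norm(d))),q))
print(min(best))
print(get_obs()['wrist_force'],get_obs()['time'])
job_done()
E
```

```text
(np.float64(0.0012120406410004807), np.float64(2.5))
[-0.02233883 -0.15872264 -0.03149943] 16.95
the job is handed in; nothing more can be done
```

The green lid is open and lying back on its rest rail, and I handed the job in at about 17 s of the 42 s allowed. I gripped the green bar and swung the lid over past upright. I then lowered it in steps of 1–2 mm until it touched the rail, eased off the load and let go, and raised the gripper clear.

- **Lid angle:** the last picture puts the bar at q ≈ 2.50 rad, within about 1 mm, which matches the rest stop.
- **Robot clear:** the wrist force reads about 0 N, and the gripper is roughly 95 mm above the bar.
- **Red case:** its lid is still shut in the last side and top pictures.
- **Forces along the way:**
  - The wrist saw about 18 N near 67°, because the path ran about 3 mm too low there; I corrected it.
  - It saw about 28 N while confirming contact with the rail, which I eased off before release.
- **Checks that disagreed:** none by more than 1–3 mm.

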